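# Find the empty bay of the waste caddy and push its lid open

## Task

One bay of the four-bay waste caddy is empty; the full bays hold their blue lids up from below. With the fingertips, gently press the lids one after another on their ribbed ends until you find the one that rocks, then push that ribbed end down into the bay until the lid stops, and leave it standing open. Do not force the lids that hold firm, and leave everything round the caddy where it is; nothing needs to be picked up.

Things in the scene. Friction and masses are not known exactly. Their poses are not given: they have to be found in the camera images.
- caddy: white four-bay waste caddy, fixed: 108 mm deep (x) x 336 mm long (y) x 80 mm high, plus a 9 mm ledge at each end; bays 71 mm wide. Origin: centre of its underside; x points to its back (away from the robot), y along the row to the left; turned about z by up to 0.22 rad. Four identical blue lids, flush with its top; three bays, drawn anew each time, are full, one is empty. Press with no more than about 25 N.
- lid_1_pad (a point): where to press lid 1 (from the left; y = 120 mm of the caddy): on its top face, 80 mm above the bench, amid the six black ribs at its end nearer the robot; moves with the lid. Lid 86 (x) x 69 (y) x 5 mm, on a level pin along y 46 mm behind this point; 18 mm of lid behind the pin rise as the ribbed end sinks. Bay's front inner wall: 24 mm in front of this point.
- lid_1 (a joint): tilt of lid 1, rad: 0 level, grows as the ribbed end sinks, stop at 0.8; starts at 0 to 0.02. A full bay stops it firmly after about 2 mm (under 0.1 rad). Over the empty bay it yields to 1 to 1.5 N at the ribs and stays where it is left (friction); closed fingers going straight down there meet the stop 35 to 45 mm below the caddy's top.
- lid_2_pad (a point): where to press lid 2 (from the left; y = 40 mm of the caddy): on its top face, 80 mm above the bench, amid the six black ribs at its end nearer the robot; moves with the lid. Lid 86 (x) x 69 (y) x 5 mm, on a level pin along y 46 mm behind this point; 18 mm of lid behind the pin rise as the ribbed end sinks. Bay's front inner wall: 24 mm in front of this point.
- lid_2 (a joint): tilt of lid 2, rad: 0 level, grows as the ribbed end sinks, stop at 0.8; starts at 0 to 0.02. A full bay stops it firmly after about 2 mm (under 0.1 rad). Over the empty bay it yields to 1 to 1.5 N at the ribs and stays where it is left (friction); closed fingers going straight down there meet the stop 35 to 45 mm below the caddy's top.
- lid_3_pad (a point): where to press lid 3 (from the left; y = -40 mm of the caddy): on its top face, 80 mm above the bench, amid the six black ribs at its end nearer the robot; moves with the lid. Lid 86 (x) x 69 (y) x 5 mm, on a level pin along y 46 mm behind this point; 18 mm of lid behind the pin rise as the ribbed end sinks. Bay's front inner wall: 24 mm in front of this point.
- lid_3 (a joint): tilt of lid 3, rad: 0 level, grows as the ribbed end sinks, stop at 0.8; starts at 0 to 0.02. A full bay stops it firmly after about 2 mm (under 0.1 rad). Over the empty bay it yields to 1 to 1.5 N at the ribs and stays where it is left (friction); closed fingers going straight down there meet the stop 35 to 45 mm below the caddy's top.
- lid_4_pad (a point): where to press lid 4 (from the left; y = -120 mm of the caddy): on its top face, 80 mm above the bench, amid the six black ribs at its end nearer the robot; moves with the lid. Lid 86 (x) x 69 (y) x 5 mm, on a level pin along y 46 mm behind this point; 18 mm of lid behind the pin rise as the ribbed end sinks. Bay's front inner wall: 24 mm in front of this point.
- lid_4 (a joint): tilt of lid 4, rad: 0 level, grows as the ribbed end sinks, stop at 0.8; starts at 0 to 0.02. A full bay stops it firmly after about 2 mm (under 0.1 rad). Over the empty bay it yields to 1 to 1.5 N at the ribs and stays where it is left (friction); closed fingers going straight down there meet the stop 35 to 45 mm below the caddy's top.
- petri_0: round cream petri dish, 90 mm across, 15 mm high, in front of the caddy, left part; loose, a bystander. Origin: centre of its underside.
- pen_0: red and white marker pen, 135 mm long, 17 mm thick, lying in front of the caddy, right part; loose, a bystander. Origin: centre of its underside.
- flask_pink: small culture flask with pink medium, 50 x 102 x 32 mm, at the right end of the caddy; loose, a bystander. Origin: centre of its underside.
- flask_clear: small clear culture flask with blue cap, 50 x 102 x 32 mm, at the left end of the caddy; loose, a bystander. Origin: centre of its underside.
- lab_timer: white digital timer, 30 x 66 x 59 mm, at the left end of the caddy, toward the back; loose, a bystander. Origin: centre of its underside.
- tally_counter: grey hand tally counter, 35 x 45 x 57 mm, at the right end of the caddy, toward the back; loose, a bystander. Origin: centre of its underside.

How it is judged:
On the way:
1. the fingers press a lid and it rocks (more than 0.12 rad) (value of joint any of lid_1, lid_2, lid_3, lid_4 above 0.12 rad and contact force between the fingers and caddy above 0.2 N), for 0.05 s.
At the end, for the whole second after the job is handed in: one lid stands open by more than 0.6 rad and is at rest; the other three are within 0.12 rad of level (((value of joint lid_1 above 0.6 rad and velocity of joint lid_1 between -0.05 and 0.05 rad/s and value of joint each of lid_2, lid_3, lid_4 below 0.12 rad) or (value of joint lid_2 above 0.6 rad and velocity of joint lid_2 between -0.05 and 0.05 rad/s and value of joint each of lid_1, lid_3, lid_4 below 0.12 rad) or (value of joint lid_3 above 0.6 rad and velocity of joint lid_3 between -0.05 and 0.05 rad/s and value of joint each of lid_1, lid_2, lid_4 below 0.12 rad) or (value of joint lid_4 above 0.6 rad and velocity of joint lid_4 between -0.05 and 0.05 rad/s and value of joint each of lid_1, lid_2, lid_3 below 0.12 rad))); the robot touches nothing.
It fails at once if the caddy or a lid is pressed with more than 60 N (contact force between any of the fingers, the arm and caddy above 60 N).
It fails at once if a bystander is lifted, carried or pushed more than 20 mm (distance of any of petri_0, pen_0, flask_pink, flask_clear, lab_timer, tally_counter from where it was at the start of the episode above 0.02 m).
It also fails if it takes over 40 s, if anything falls off the work surface, if the arm or the gripper's body presses on something with over 40 N, if the wrist force passes 120 N, or if a joint passes its speed limit or range.

## Robot

A 7-joint arm with a two-finger parallel gripper is mounted at the origin on a cart in front of the work surface, level with it; the furniture and walls round the work are solid. World frame = base frame: x ahead of the robot, y to its left, z up, the work surface at z = 0. Lengths are in m, angles in rad, forces in N, time in s.
With the tool pointing down it reaches from about 0.425 to 0.825 m from the base axis. Payload 3.6 kg.
Tool frame: the origin (TCP) lies where the fingers leave the gripper's body, on its centre line; the fingertips stand 73 mm ahead of it and the grasp point (between the pads) lies 54 mm ahead of it; x points along the fingers, y is the direction in which the jaws open and shut, and the axes are right-handed (so a half turn about x gives the same grasp; the last joint's range is limited). The gripper opens to 85 mm and grips with 20 to 120 N. Pads are 22 mm wide; open, the fingers measure 114 mm over their backs; the gripper's body (76 mm by 85 mm) begins 54 mm behind the grasp point. The pads swing forward as they close: fully open they stand 13 mm farther back than shut.
Start: joints at [1.083, 0.615, -0.013, 1.423, 0.008, 1.103, -0.04], TCP at [0.289, -0.582, 0.304] pointing down, gripper open.
Joint ranges: [-3.12, 3.12], [-0.3, 2.06], [-1.34, 1.32], [0.26, 2.42], [-1.36, 4.5], [0.01, 1.98], [-2.84, 2.84]. Speed limits (rad/s): [2.79, 2.79, 3.14, 3.14, 3.14, 3.14, 3.14].

## Interface

Orientations are given as a unit quaternion [x, y, z, w].
In Python, from station import arm, snapshot, camera_info, ticket gives the robot as it stands. Calls block until the motion is done:
- arm.movep(position, orientation): joint-space move of the TCP to a pose.
- arm.line_to(position, velocity=0.15, ori=None): straight line of the TCP; ori=None keeps the orientation; velocity is the mean speed in m/s.
- arm.move_j(angles): joint-space move.
- arm.move_gripper(opening, effort=None): opening from 0.0 (shut) to 1.0 (fully open); effort is the grip in N (None keeps the last); returns when the fingers have stopped.
- arm.pause(seconds).
- arm.ik(position, orientation): joint angles nearest the present ones, or None.
- snapshot(name): name is "scene" or "top"; returns the picture (384x512x3 uint8, blue, green, red); there is no depth.
- camera_info(name): a dict with "fx", "fy", "cx", "cy" (pixels), "R" (3x3) and "t" (3): a world point X has camera coordinates R X + t. Camera axes: x right, y down, z forward; pixel columns grow to the right and rows downward; lengths in m; the calibration is good to about 2 mm. A picture is of the moment at which its call begins. camera_info takes no time and is no camera call.
A pose or a line that the arm cannot do raises arm.MotionError and nothing moves.
- ticket.finish_job(): hands the job in, once; it reports no verdict.
Readings, each from a call of its own:
- arm.read_time(): time.
- arm.read_joint_positions(): joint angles.
- arm.read_dq(): joint speeds.
- arm.read_effort(): joint torques, N m.
- arm.read_tool_pos(): TCP position.
- arm.read_eef_rot(): TCP orientation.
- arm.read_ft_force(): force on the tool from outside, world axes, zero at the start.
- arm.read_wrist_torque(): the same for the moment, N m.
- arm.read_opening(): opening from 0.0 (shut) to 1.0 (fully open).
Only numpy, scipy, OpenCV 4.12 (cv2) and the standard library are available. Lean on these libraries where they do the work, as an engineer would, in place of code of your own. Each camera call takes 0.05 s, during which the arm holds its last target. There are 200 camera calls.

## Working session

There is one attempt and no reset: what is moved stays moved. The work goes in short steps, each a Python script; the robot and the scene stay as the last script left them, time stands still between calls to the robot, and variables do not carry over. Pictures are saved under pics/ and viewed, about 8 in all and at most 12, crops included, and the job is handed in when it is done.

```bash
mkdir -p pics
python3 - <<'E'
from station import arm,snapshot,camera_info
import cv2,numpy as np
for n in("top","scene"):
    cv2.imwrite(f"pics/{n}0.png",snapshot(n)); c=camera_info(n); print(n,c)
print(arm.read_time(),arm.read_eef_rot())
a=cv2.imread("pics/top0.png");b=cv2.imread("pics/scene0.png")
cv2.imwrite("pics/both.png",cv2.resize(np.vstack([a,b]),(512,768))[:,:])
E
```

```text
top {'fx': 368.6973655407448, 'fy': 368.6973655407448, 'cx': 251.58096041205965, 'cy': 186.65896457432152, 'R': array([[ 0.00467952, -0.99991784,  0.01193398],
       [-0.98408161, -0.00672494, -0.17758985],
       [ 0.17765551, -0.01091298, -0.98403223]]), 't': array([0.01915804, 0.52377451, 1.0315599 ])}
scene {'fx': 403.42360562929593, 'fy': 403.42360562929593, 'cx': 254.71890209073476, 'cy': 194.32584931483717, 'R': array([[ 0.77155178, -0.63607361, -0.01087289],
       [-0.27680759, -0.32027861, -0.90597967],
       [ 0.57278741,  0.70201992, -0.42318154]]), 't': array([-0.37726989,  0.23503448,  0.62142412])}
0.1 [-0.68822675 -0.16230026  0.68861103 -0.16067799]
```

View pics/top0.png

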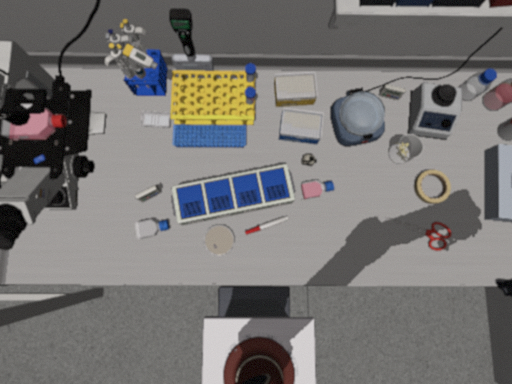

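View pics/scene0.png

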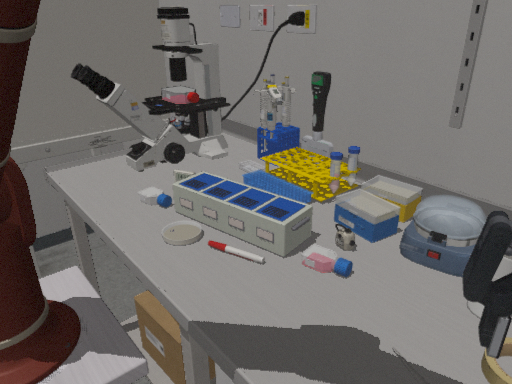

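```bash
cat > h.py <<'E'
from station import arm,snapshot,camera_info,ticket
import cv2,numpy as np
from scipy.spatial.transform import Rotation as Ro
def ray(n,uv,z):
    c=camera_info(n);R,t=np.array(c["R"]),np.array(c["t"])
    d=R.T@[(uv[0]-c["cx"])/c["fx"],(uv[1]-c["cy"])/c["fy"],1]; o=-R.T@t
    return o+d*(z-o[2])/d[2]
def proj(n,X):
    c=camera_info(n);p=np.array(c["R"])@X+c["t"]
    return c["fx"]*p[0]/p[2]+c["cx"],c["fy"]*p[1]/p[2]+c["cy"]
E
python3 - <<'E'
from h import *
P={}
for n,(x0,x1,y0,y1) in {"top":(165,300,155,228),"scene":(165,320,168,235)}.items():
    im=cv2.imread(f"pics/{n}0.png"); hsv=cv2.cvtColor(im,cv2.COLOR_BGR2HSV)
    m=cv2.inRange(hsv,(100,120,30),(130,255,255)); k=np.zeros_like(m);k[y0:y1,x0:x1]=m[y0:y1,x0:x1]
    cs=[c for c in cv2.findContours(k,0,1)[0] if cv2.contourArea(c)>150]
    cs.sort(key=lambda c:c[:,0,0].mean())
    for c in cs:
        w=np.float32([ray(n,p,.08)[:2] for p in c[:,0]])
        r=cv2.minAreaRect(w*1000); print(n,cv2.contourArea(c),np.round(r[0],1),np.round(r[1],1),round(r[2],1)); P.setdefault(n,[]).append(r[0])
    p=np.array(P[n])/1000; d=p[0]-p[-1]; yaw=np.arctan2(-d[0],d[1]); print(n,"ctr",p.mean(0),"yaw",yaw,"span",np.linalg.norm(d))
print(Ro.from_quat(arm.read_eef_rot()).as_matrix().round(2))
a=cv2.imread("pics/top0.png")[150:235,160:310];b=cv2.imread("pics/scene0.png")[160:270,130:370]
cv2.imwrite("pics/crop1.png",np.vstack([cv2.resize(a,(600,340),interpolation=2),cv2.resize(b,(600,255),interpolation=2)]))
E
```

```text
top 657.0 [476.3 193.2] [84.  66.6] 11.6
top 646.0 [492.7 115.1] [84.3 66.5] 11.6
top 642.0 [508.8  36.9] [83.9 66.3] 11.8
top 626.0 [525.4 -41.2] [83.4 66.3] 11.7
top ctr [0.50082928 0.07600344] yaw 0.20649911646445482 span 0.23945358148020673
scene 325.5 [479.4 195.2] [85.9 66.3] 12.5
scene 382.0 [495.5 116.8] [86.  66.4] 12.1
scene 461.0 [511.6  37.7] [87.5 67.2] 11.7
scene 895.0 [596.   52.4] [ 83.3 217.4] 0.1
scene 546.0 [527.8 -40.6] [87.3 67.5] 12.0
scene ctr [0.52203981 0.07231887] yaw 0.20248967534284423 span 0.24069505353477302
[[-0.    0.44 -0.9 ]
 [ 0.   -0.9  -0.44]
 [-1.   -0.    0.  ]]
```

View pics/crop1.png

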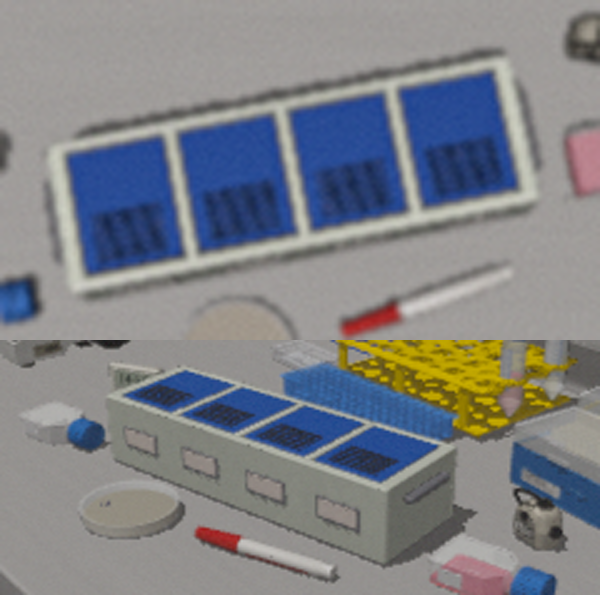

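```bash
cat >> h.py <<'E'
yaw=0.2045; X=np.array([np.cos(yaw),np.sin(yaw),0]); Y=np.array([-X[1],X[0],0])
C0=np.array([.5020,.0767,0])   # mean lid centre, both views
pad=lambda i:C0+(100-40-80*(i-1)+60)/1000*Y-.021*X
Q=Ro.from_matrix(np.column_stack([[0,0,-1],-Y,np.cross([0,0,-1],-Y)])).as_quat()
def at(p,h): return [p[0],p[1],h+.073]   # fingertip height h
def probe(i):
    p=pad(i); arm.line_to(at(p,.084),.1); arm.pause(.15); f0=arm.read_ft_force()[2]; log=[]
    for h in np.arange(.083,.0699,-.001):
        arm.line_to(at(p,h),.02); f=arm.read_ft_force()[2]-f0; log.append((round(arm.read_tool_pos()[2]-.073,4),round(f,1)))
        if abs(f)>5: break
    print(i,log,arm.read_time()); return abs(f)<=5
E
python3 - <<'E'
from h import *
print([pad(i).round(3) for i in (1,2,3,4)])
arm.move_gripper(0.0)
p=pad(4); arm.movep(at(p,.15),Q); print(arm.read_time(),arm.read_tool_pos(),arm.read_opening())
if not probe(4): arm.line_to(at(p,.1),.15)
print(arm.read_time(),arm.read_tool_pos(),arm.read_ft_force())
cv2.imwrite("pics/a.png",np.hstack([cv2.resize(snapshot("top")[130:240,150:310],(400,275)),cv2.resize(snapshot("scene")[110:290,130:370],(367,275))]))
E
```

```text
[array([0.457, 0.19 , 0.   ]), array([0.473, 0.112, 0.   ]), array([0.49 , 0.033, 0.   ]), array([ 0.506, -0.045,  0.   ])]
2.9667 [ 0.5060018  -0.04630458  0.22311016] -0.0030482162731893217
4 [(np.float64(0.0832), np.float64(-1.6)), (np.float64(0.0819), np.float64(-0.7)), (np.float64(0.0809), np.float64(-0.5)), (np.float64(0.0799), np.float64(-0.3)), (np.float64(0.079), np.float64(0.1)), (np.float64(0.078), np.float64(-0.9)), (np.float64(0.0769), np.float64(-0.8)), (np.float64(0.0759), np.float64(-0.8)), (np.float64(0.075), np.float64(-0.3)), (np.float64(0.0739), np.float64(-0.4)), (np.float64(0.073), np.float64(-0.9)), (np.float64(0.072), np.float64(0.4)), (np.float64(0.0709), np.float64(0.0)), (np.float64(0.0699), np.float64(-1.1))] 7.425
7.425 [ 0.505732   -0.04507854  0.14289857] [-0.1410625  -0.35290424 -0.48553595]
```

View pics/a.png

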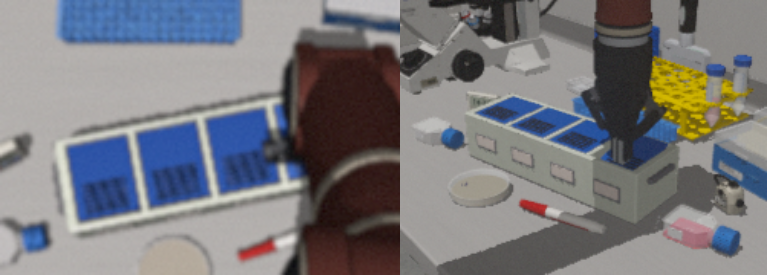

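Picture: the closed fingers are on the ribs of lid 4 (scene crop about 618,160), with the tips 10 mm below the top and no firm resistance. So lid 4 yields, and I'll push on under guard until it stops.

Run:
```python
from h import *
p=pad(4); log=[]; f0=-.7
for h in np.arange(.068,.027,-.001):
    arm.line_to(at(p,h),.03); F=arm.read_ft_force(); log.append((round(float(arm.read_tool_pos()[2]-.073),4),*[round(float(v),1) for v in F]))
    if np.linalg.norm(F)>12: break
print(log[::5],log[-3:],arm.read_time())
arm.line_to(at(p,.12),.1)
arm.line_to(at(p-.06*X,.25),.2); print(arm.read_time(),arm.read_ft_force())
cv2.imwrite("pics/b.png",np.hstack([cv2.resize(snapshot("top")[130:240,150:310],(400,275)),cv2.resize(snapshot("scene")[110:290,130:370],(367,275))]))
```

```text
[(0.0678, -1.0, 0.2, -0.4), (0.0629, 0.8, 0.5, -0.7), (0.0579, 0.0, 0.2, -0.4), (0.0529, -0.5, 0.5, -0.2), (0.0479, 0.1, -0.2, -0.1), (0.0429, 0.6, 0.1, -0.1)] [(0.0421, -0.9, 0.0, 1.3), (0.0418, -2.6, 0.8, 8.2), (0.0416, -4.0, 0.0, 14.1)] 14.775
16.5917 [-0.16961589  0.61864593  0.46529023]
```

View pics/b.png

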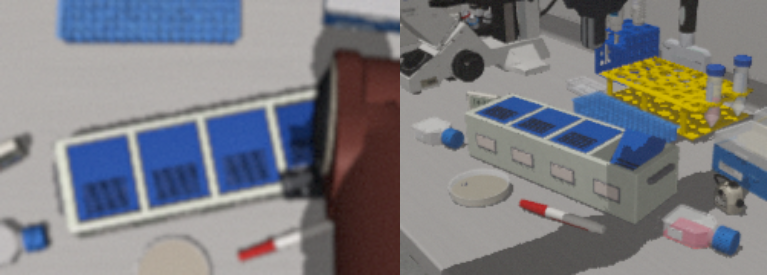

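Lid 4 met a firm stop 38 mm below the top. In the scene crop at about (640,150) it stands open with its rear end raised. Lids 1–3 are level, the bystanders are where they were, and the arm is clear.

Run:
```python
from h import *
arm.pause(.3); print(arm.read_time(),arm.read_tool_pos()); ticket.finish_job()
```

```text
16.9917 [ 0.4470956  -0.05718612  0.32253934]
the job is handed in; nothing more can be done
```

I opened lid 4, the rightmost one, and handed the job in at about 17 s. I located the lids in both camera views, which agreed to about 3 mm, and probed lid 4 first. It rocked straight away, so I never touched the other three.

- **Pressing:** I pushed lid 4's ribbed end down in 1 mm steps, watching the force. It gave way with no force above the noise of about 1 N, then stopped firmly 38 mm below the caddy's top. The force there reached about 14 N, within your 25 N guide, and I backed off.
- **Last picture:** Lid 4 stands open with its rear end raised, and lids 1–3 are level. The bystanders in view look unmoved. The arm was clear, with the wrist force near zero.
- **Not measured directly:** I judged the tilt from the depth of the stop and the picture rather than reading it. The first contact with the lid was too light to show in the force readings.

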